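# Fetch a charged battery pack from the revolving rack and power up the recorder

### The job

Turn the battery carousel by hand until the pack with the green cap stands in the opening of the wire guard, and lift that pack out. Lean it on the sloping steel rest and let go of it there, take it again across its width, lay it flat and fully home in the recorder's battery bay (either way round), let go, and then push the green power button fully down and release it. Never drop the pack, leave the orange packs in the carousel and do not disturb the bowl, the bottle or the tape roll.

Things in the scene. Friction and masses are not known exactly. Their poses are not given: they have to be found in the camera images.
- carousel: Fixed white foot disc of the battery carousel, 300 mm across, 10 mm thick; origin at the centre of its underside, on the turning axis. A fixed guard of 6 mm wire (two arcs, radius 74 and 128 mm, height 154 mm; thin posts at radius 142 mm) keeps packs from being lifted out except in its opening: 60 degrees either side of the carousel's own -x, which points roughly to the robot.
- opening (a point): Middle of the guard's opening: a point of the fixed foot, 100 mm from the axis along the carousel's own -x, at height 20 mm (the height of the pocket floors). The underside centre of a pack that faces the opening squarely is here. A short green strip on the foot, farther out, marks it too.
- rotor (a joint): Turning of the rotor, rad, counter-clockwise from above, 0 at the start wherever that is; stops at -3.3 and 3.3; the shorter way round (under 2.45) always works. Friction 0.12 N m holds it where it is left, no detents. Four pockets (one empty) at radius 100 mm: floor at height 20, rim at 70 mm, 2 mm play round a pack. A hub disc, 112 mm across, top at 153 mm, carries the crank knob.
- knob_top (a point): Top centre of the crank knob on the rotor's hub disc: a black upright round knob, 18 mm across, 46 mm tall (heights 156 to 202 mm), 40 mm from the axis. It spins freely about its own axis, so a gripper can hold it and carry it round in a circle without turning itself.
- pack_green: The wanted battery pack: black, green cap over its top 24 mm, 55 (own x) by 30 (y) by 120 (z) mm, 0.25 to 0.5 kg. Origin at the centre of its underside, z to the green end. At first it stands upright in a pocket, its 55 mm width (x) along the radius, its 30 mm thickness (y) along the circumference, top at height 140 mm, upper 70 mm clear of the pocket.
- pack_green_mid (a point): Centre of the green-capped pack, 60 mm from its underside, axes as the pack's.
- pack_orange_a: A pack of the same size with an orange cap, in the pocket opposite the green one; must stay in its pocket. Origin at the centre of its underside.
- pack_orange_b: Another orange-capped pack, in a pocket a quarter turn from the green one; must stay in its pocket. Origin at the centre of its underside.
- rest: Fixed sloping steel rest on a rubber foot 100 (x) by 130 (y) by 8 mm; origin at the centre of the underside, z up. Its plate, 36 mm wide (along x) and 66 mm long, rises at 45 degrees towards the rest's own +y; a ledge 22 mm high stands square to it at its lower end. A pack on it leans at 45 degrees, upper 54 mm beyond the plate, and overhangs it by 9 mm at each side, free for fingers.
- rest_corner (a point): Middle of the inner corner between the rest's plate and ledge: 25 mm above the table, 35 mm from the rest's origin towards its own -y; axes as the rest's. The pack goes with its underside on the ledge and a 55 x 120 face on the plate, cap end up: its underside's centre is then 15 mm from here, square to the plate (10.6 mm towards own -y, 10.6 mm up).
- recorder: Grey bench recorder, fixed, 240 (x) by 180 (y) mm, origin at the centre of its underside, z up. Its deck near the robot is at height 45 mm; the console beyond (from 30 mm to 120 mm along own +x) is 80 mm high, with a dark screen and the power button.
- bay (a point): Centre of the battery bay's floor, 55 mm above the table, axes as the recorder's. The pack lies flat here on a 55 x 120 face, length along the recorder's y, either way round; its centre is then 15 mm above this point. Floor: 44 by 110 mm, 10 mm above the deck. White walls, 14 mm above the floor, leave 63 (x) by 128 (y) mm; the long walls are cut away over their middle 80 mm for fingers.
- power_top (a point): Centre of the top of the round green power button (28 mm across) on the recorder's console. Pushed straight down, travel 6 mm, about 5 N at the bottom, springs back.
- power (a joint): Travel of the power button, m: 0 up, 0.006 fully down.
- bowl: Loose steel bowl, 110 mm across, 50 mm high; bystander. Origin at the centre of its underside.
- spray: Loose white bottle with a blue cap, 60 mm across, 150 mm high; bystander. Origin at the centre of its underside.
- tape: Loose roll of tape lying flat, 90 mm across, 30 mm high; bystander. Origin at the centre of its underside.

How it is judged:
By the outcome, as a careful person would: the job done as asked, in the order asked, and still so for the second after the job is handed in, with the robot touching nothing.
It also fails if it takes over 67 s, if anything falls off the work surface, if the arm or the gripper's body presses on something with over 40 N, if the wrist force passes 120 N, or if a joint passes its speed limit or range.

### The arm

A 6-joint arm with a two-finger parallel gripper is mounted at the origin on the work surface. World frame = base frame: x ahead of the robot, y to its left, z up, the work surface at z = 0. Lengths are in m, angles in rad, forces in N, time in s.
With the tool pointing down it reaches from about 0.3 to 0.775 m from the base axis. Payload 14.6 kg.
Tool frame: the origin (TCP) lies midway between the tips of the shut fingers; the grasp point (between the pads) lies 19 mm behind it; z points along the fingers, y is the direction in which the jaws open and shut (so a half turn about z gives the same grasp; the last joint's range is limited). The gripper opens to 94 mm and grips with 3 to 60 N. Pads are 16 mm wide; open, the fingers measure 119 mm over their backs; the gripper's body (75 mm by 177 mm) begins 78 mm behind the grasp point.
Start: joints at [1.134, 0.3, 1.521, -0, 1.321, -0.067], TCP at [0.199, 0.513, 0.205] pointing down, gripper open.
Joint ranges: [-3.03, 3.03], [-0.79, 2.21], [0.23, 2.52], [-1.04, 4.18], [0, 3.07], [-2.55, 2.55]. Speed limits (rad/s): [2.22, 2.22, 2.57, 3.14, 3.14, 3.14].

### API

Orientations are given as [roll, pitch, yaw] about the fixed x, y, z axes, in that order (R = Rz(yaw) Ry(pitch) Rx(roll)).
In Python, from station import readout, imaging, job gives the robot as it stands.
- The arm moves only by the tool arm_command, never from a script. Its argument "increments" is a list of rows, each an object with "gripper": the opening, from 0 (shut) to 1 (fully open); "slide": the shift along the world's x, y, z in m, a list of three; "yaw": the turn about the world's z in rad. A call has 1 to 8 rows; each row is the pose to reach, as a shift and turn from the pose commanded when the call began; what a row does not reach only later rows make up. A row lasts 1/8 s, in which the tool goes at most 62.5 mm and 10.7 degrees, less where a joint would pass 70% of its speed; a pose out of reach is approached as far as the arm can. A call with a gripper value outside its range is refused whole. The fingers move at their own pace and stop on an object; "grip_force" is the grip in N (left out, the last holds). Time passes only in rows, so rows that repeat a pose let the fingers close. It gives the time, the measured TCP pose, the force and the opening at its end, in the units of the state.
- readout.get_obs(): the state, without advancing time (a new reading comes with each control period).
- imaging.camera(name): name is "scene" or "top"; returns a dict with "color" (480x640x3 uint8, red, green, blue), "mtx" (3x3 intrinsics, pixels), "rvec" (rotation vector, rad) and "tvec" (3), from world to camera coordinates, as OpenCV has them. Camera axes: x right, y down, z forward; pixel columns grow to the right and rows downward; lengths in m; the calibration is good to about 2 mm. A picture is of the moment at which its call begins. There is no depth.
- job.hand_in(): hands the job in, once; it reports no verdict.
The state is a dict: "time_s": time; "qpos": joint angles; "joint_vel": joint speeds; "tau": joint torques, N m; "ee_pos": TCP position; "eef_rot": TCP orientation; "force": force on the tool from outside, world axes, zero at the start; "moment": the same for the moment, N m; "grip_width": finger opening in m.
Only numpy, scipy, OpenCV 4.12 (cv2) and the standard library are available. Lean on these libraries where they do the work, as an engineer would, in place of code of your own. Each camera call takes 0.05 s, during which the arm holds its last target. There are 200 camera calls.

## Working session

There is one attempt and no reset: what is moved stays moved. The work goes in short steps, Python scripts to look and compute and a tool call to move; the robot and the scene stay as the last step left them, time stands still between calls to the robot, and variables do not carry over. Pictures are saved under pics/ and viewed, about 8 in all and at most 12, crops included, and the job is handed in when it is done.

Besides the shell and the picture viewer there is one more tool, called as name(argument=value, ...), one argument or row to a line, values as JSON. arm_command: Moves the arm, as the interface text tells. Its arguments: {"type":"object","properties":{"increments":{"type":"array","items":{"type":"object","properties":{"gripper":{"type":"number"},"slide":{"type":"array","items":{"type":"number"}},"yaw":{"type":"number"}}}},"grip_force":{"type":"number"}},"required":["increments"]}

```bash
mkdir -p pics; ls; cat > h.py <<'E'
import numpy as np, cv2
from station import readout, imaging, job
def cam(n):
    c=imaging.camera(n); np.savez(f'/tmp/{n}.npz',**c); return c
def load(n): return dict(np.load(f'/tmp/{n}.npz'))
def save(c,name,crop=None,k=1):
    im=c['color'][:,:,::-1]
    if crop: x0,y0,x1,y1=crop; im=im[y0:y1,x0:x1]
    im=cv2.resize(im,None,fx=k,fy=k,interpolation=cv2.INTER_CUBIC); cv2.imwrite('pics/'+name,im)
def ray(c,u,v):
    R=cv2.Rodrigues(c['rvec'])[0]; t=c['tvec'].reshape(3)
    d=R.T@np.linalg.solve(c['mtx'],[u,v,1.]); o=-R.T@t; return o,d
def atz(c,u,v,z):
    o,d=ray(c,u,v); return o+d*(z-o[2])/d[2]
def proj(c,P):
    return cv2.projectPoints(np.float64(P).reshape(-1,1,3),c['rvec'],c['tvec'],c['mtx'],None)[0].reshape(-1,2)
def tri(c1,p1,c2,p2):
    o1,d1=ray(c1,*p1);o2,d2=ray(c2,*p2)
    s=np.linalg.lstsq(np.c_[d1,-d2],o2-o1,rcond=None)[0]
    a=o1+s[0]*d1;b=o2+s[1]*d2; return (a+b)/2,np.linalg.norm(a-b)
E
python3 - <<'E'
from h import *
for n in('top','scene'):
    c=cam(n); save(c,n+'0.png',k=1.25); print(n,ray(c,320,240),c['mtx'][0,0])
print(readout.get_obs())
E
```

```text
pics
top (array([0.42507808, 0.0126642 , 1.22577857]), array([ 0.11264488, -0.01726728, -0.99381116])) 544.7958182832433
scene (array([1.03429417, 0.38639299, 1.19054232]), array([-0.39156775, -0.30141701, -0.86953676])) 544.5775351690995
{'time_s': 0.1, 'qpos': array([ 1.13442545e+00,  3.00404205e-01,  1.52149350e+00, -1.67332442e-05,
        1.32069718e+00, -6.66055465e-02]), 'joint_vel': array([ 0.00106815, -0.00157054, -0.00258824, -0.00052539, -0.00071365,
        0.00114499]), 'tau': array([ 2.36706310e-04, -5.32646835e+01, -3.53281116e+01,  7.08434964e-02,
        2.35828426e-02, -2.96168039e-06]), 'ee_pos': array([0.19868261, 0.51261877, 0.20496007]), 'eef_rot': array([-3.14059156e+00, -5.05328692e-05,  2.77183145e+00]), 'force': array([-0.61770426,  0.60759461,  0.09867874]), 'moment': array([0.05263286, 0.0226351 , 0.01607218]), 'grip_width': 0.09348024460297505}
```

View pics/top0.png

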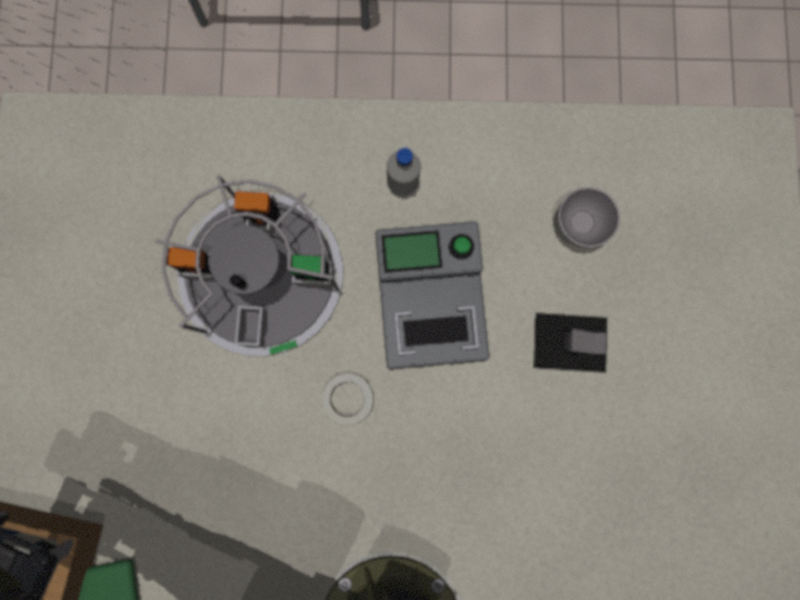

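View pics/scene0.png

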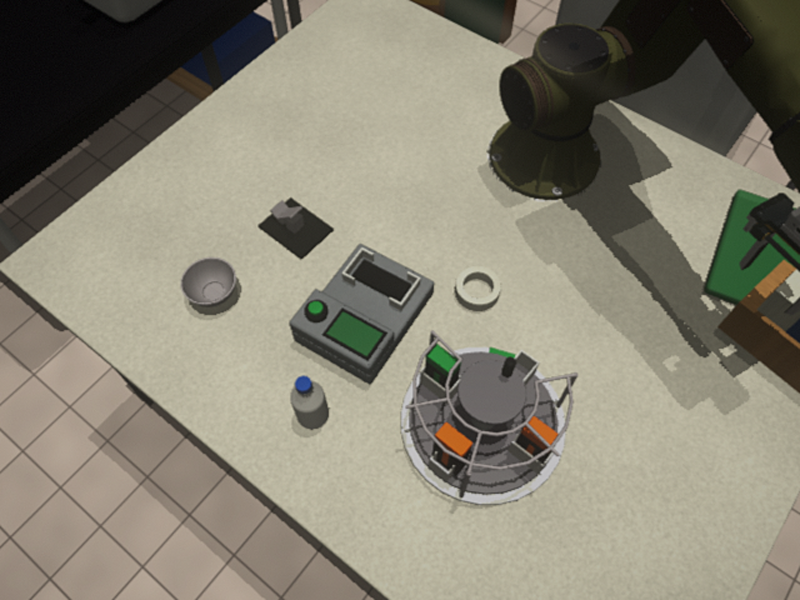

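Top view: up is +x and left is +y. The carousel is at (262,266), green cap at (308,264), orange caps at (252,203) and (185,259), opening strip at (284,348), and knob at (238,282). The recorder is at (432,295), rest at (571,342), tape at (348,398), bowl at (588,218), and bottle at (404,165). I'll enlarge the key parts.

```bash
python3 - <<'E'
from h import *
c=load('top'); save(c,'t1.png',(298,172,488,300),4.2); save(c,'t2.png',(128,138,280,290),3.9)
E
```

```text
(no output)
```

View pics/t1.png

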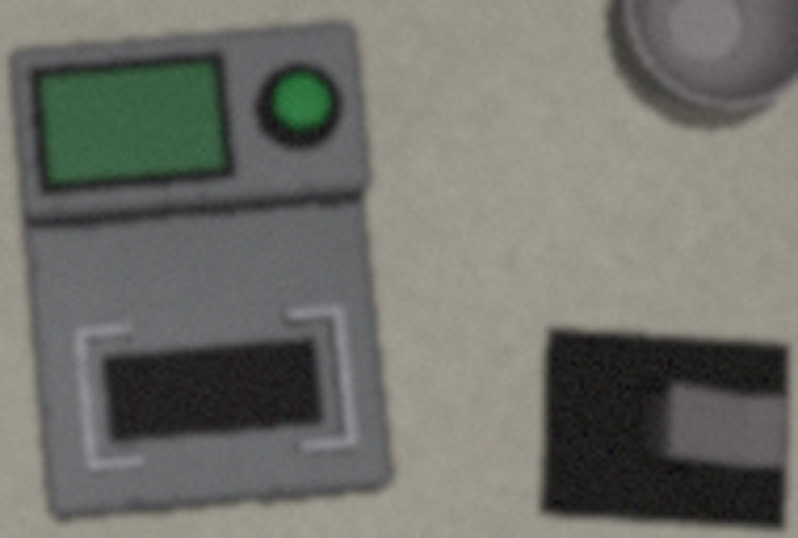

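View pics/t2.png

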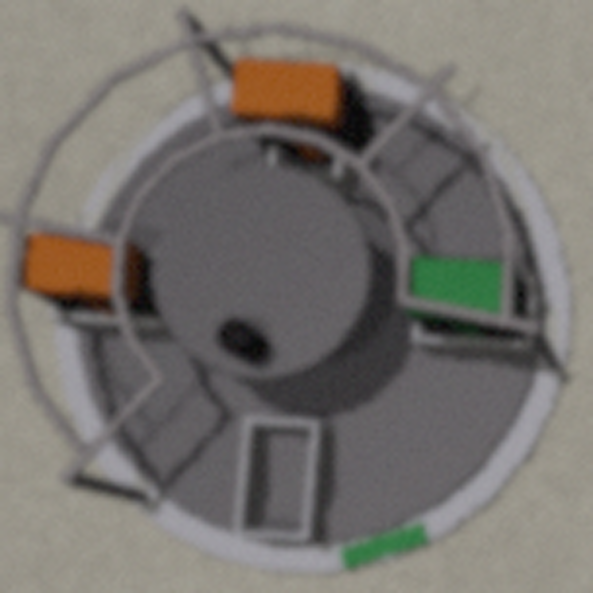

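t1: recorder corners are at (12,48), (355,22), (392,487) and (55,517), and the bay floor spans (105,355)–(320,420). The button is at (302,100). The rest's foot corners are at (550,332), (787,346), (782,525) and (543,512), with the plate on its right half. t2: the hub is centred at about (261,270), knob top about (238,335), green cap (458,288), strip (385,547), and foot circle centre about (315,314).

```bash
python3 - <<'E'
from h import *
T=load('top');S=load('scene')
def t1(u,v):return 298+u/4.2,172+v/4.2
def t2(u,v):return 128+u/3.9,138+v/3.9
P=lambda *a:print(*[np.round(x,4) if not isinstance(x,str) else x for x in a])
hub=atz(T,*t2(261,270),.153);foot=atz(T,*t2(315,314),.010);strip=atz(T,*t2(385,547),.010)
P('hub',hub,'foot',foot,'strip',strip)
d=strip-foot;P('strip r',np.hypot(*d[:2]),'open ang',np.degrees(np.arctan2(d[1],d[0])))
d=strip-hub;P('strip r',np.hypot(*d[:2]),'open ang',np.degrees(np.arctan2(d[1],d[0])))
def blobs(c,lo,hi,n):
    h=cv2.cvtColor(c['color'],cv2.COLOR_RGB2HSV);m=cv2.inRange(h,lo,hi)
    k,_,s,ce=cv2.connectedComponentsWithStats(m)
    for i in range(1,k):
        if s[i,4]>60:print(n,s[i],np.round(ce[i],1))
for n,c in(('T',T),('S',S)):
    blobs(c,(45,120,60),(75,255,255),n+'green');blobs(c,(5,150,100),(18,255,255),n+'orange')
P('knob T@.202',atz(T,*t2(236,333),.202))
P('knob tri',*tri(T,t2(236,333),S,(508/1.25,360/1.25)))
for z,ps in((.08,[(12,48),(355,22)]),(.045,[(392,487),(55,517)])):
    for p in ps:P('rec',z,atz(T,*t1(*p),z))
bf=np.mean([(105,357),(313,340),(322,422),(112,440)],0);P('bay',atz(T,*t1(*bf),.055))
P('wall',[atz(T,*t1(*p),.069) for p in((80,330),(343,310),(354,447),(92,466))])
P('button',atz(T,*t1(302,100),.085))
P('rest',[atz(T,*t1(*p),.004) for p in((550,332),(787,346),(782,525),(543,512))])
E
```

```text
hub [0.6079 0.2444 0.153 ] foot [0.6071 0.2429 0.01  ] strip [0.4737 0.1974 0.01  ]
strip r 0.141 open ang -161.1399
strip r 0.1422 open ang -160.6963
Tgreen [363 189  14  14 145] [369.4 195.5]
Tgreen [234 204  22  13 219] [244.8 209.6]
Torange [188 154  27  15 353] [200.9 160.8]
Torange [134 198  22  16 283] [144.7 205.9]
Sgreen [ 567  157   61   83 1988] [592.9 206.1]
Sgreen [618 187  22  24 124] [629.5 198.2]
Sgreen [246 241  13  11 101] [252.1 245.6]
Sgreen [267 250  38  34 551] [284.6 266.4]
Sgreen [342 276  23  22 256] [353.2 286.2]
Sorange [605 209  31  30 376] [619.4 223.1]
Sorange [423 333  23  23 223] [434.4 343.5]
Sorange [348 338  30  27 412] [362.7 351. ]
knob T@.202 [0.5683 0.2444 0.202 ]
knob tri [0.569  0.2456 0.197 ] 0.0002
rec 0.08 [0.6763 0.0357 0.08  ]
rec 0.08 [ 0.6933 -0.1397  0.08  ]
rec 0.045 [ 0.4576 -0.1634  0.045 ]
rec 0.045 [0.4394 0.0095 0.045 ]
bay [ 0.5052 -0.0702  0.055 ]
wall [[ 0.5334 -0.0015  0.069 ]
 [ 0.546  -0.1351  0.069 ]
 [ 0.4767 -0.1407  0.069 ]
 [ 0.4649 -0.0086  0.069 ]]
button [ 0.6511 -0.1121  0.085 ]
rest [[ 0.5429 -0.2546  0.004 ]
 [ 0.5376 -0.382   0.004 ]
 [ 0.4422 -0.3769  0.004 ]
 [ 0.4469 -0.2498  0.004 ]]
```

```bash
python3 - <<'E'
from h import *
T=load('top');S=load('scene')
A=np.array([.6075,.2437])
for n,p in(('green',(244.8,209.6)),('or_b?',(200.9,160.8)),('or_a?',(144.7,205.9))):
    q=atz(T,*p,.140);d=q[:2]-A;print(n,q.round(4),np.hypot(*d).round(4),np.degrees(np.arctan2(d[1],d[0])).round(1))
K=np.array([.5685,.245])-A;print('knob',np.hypot(*K),np.degrees(np.arctan2(K[1],K[0])))
# overlay rest hypotheses in scene
R=np.array([.4924,-.3158,0])
for sgn,col in((1,(0,0,255)),(-1,(255,0,0))):
    y=sgn*np.array([.042,.999,0]);x=sgn*np.array([.999,-.042,0]);z=np.array([0,0,1.])
    c=R-.035*y+.025*z;u=(y+z)/2**.5;l=(-y+z)/2**.5
    pts=[c+s*.018*x+a*.066*u for s,a in((-1,0),(1,0),(1,1),(-1,1))]
    pl=[c+s*.018*x+a*.022*l for s,a in((-1,0),(1,0),(1,1),(-1,1))]
    for q in(pts,pl):cv2.polylines(S['color'],[np.round(proj(S,q)*16).astype(int)],True,col[::1],1,shift=4)
im=S['color'];a=im[140:220,190:290]
b=load('scene')['color'][140:220,190:290]
cv2.imwrite('pics/rest.png',cv2.resize(np.hstack([b,a]),None,fx=4,fy=4,interpolation=cv2.INTER_CUBIC)[:,:,::-1])
E
```

```text
green [0.6072 0.1465 0.14  ] 0.0972 -90.2
or_b? [0.7065 0.2395 0.14  ] 0.0991 -2.4
or_a? [0.611  0.3483 0.14  ] 0.1047 88.1
knob 0.03902166065148949 178.09084756700364
```

View pics/rest.png

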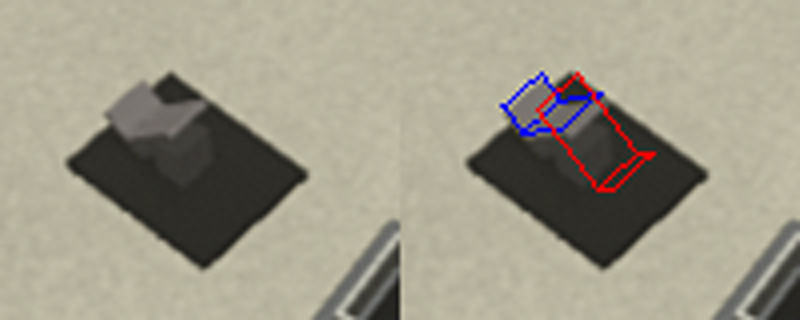

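The rest image confirms the blue hypothesis: the plate rises towards world +y, with its ledge on the −y side (crop about (130,110)). The axis is near (0.6075, 0.2437). The opening is at −161°, green at −91° and knob at 178°, so the rotor has to turn about −70°. I'm moving above the knob.

arm_command(
  increments=[
    {"gripper":1,"slide":[0.03,-0.022,0.02],"yaw":-0.12},
    {"slide":[0.08,-0.058,0.03],"yaw":-0.28,"gripper":1},
    {"slide":[0.13,-0.094,0.035],"yaw":-0.44,"gripper":1},
    {"slide":[0.18,-0.13,0.035],"yaw":-0.6,"gripper":1},
    {"slide":[0.23,-0.167,0.035],"yaw":-0.76,"gripper":1},
    {"slide":[0.28,-0.203,0.035],"yaw":-0.872,"gripper":1},
    {"slide":[0.33,-0.24,0.035],"yaw":-0.872,"gripper":1},
    {"slide":[0.369,-0.268,0.035],"yaw":-0.872,"gripper":1},
  ],
  grip_force=20,
)

```text
time_s: 1.1
ee_pos: [0.5693, 0.2429, 0.24]
eef_rot: [-3.141, 0.0, 1.899]
force: [1.0, 0.8, 0.2]
grip_width: 0.0939
```

arm_command(
  increments=[
    {"gripper":1,"slide":[-0.001,0.002,-0.03]},
    {"gripper":0.4,"slide":[-0.001,0.002,-0.066]},
    {"gripper":0.4,"slide":[-0.001,0.002,-0.066]},
    {"gripper":0.1,"slide":[-0.001,0.002,-0.066]},
    {"gripper":0,"slide":[-0.001,0.002,-0.066]},
    {"gripper":0,"slide":[-0.001,0.002,-0.066]},
    {"gripper":0,"slide":[-0.001,0.002,-0.066]},
  ],
  grip_force=20,
)

```text
invalid input
```

arm_command(
  increments=[
    {"gripper":1,"slide":[-0.001,0.002,-0.03],"yaw":0},
    {"gripper":0.4,"slide":[-0.001,0.002,-0.066],"yaw":0},
    {"gripper":0.4,"slide":[-0.001,0.002,-0.066],"yaw":0},
    {"gripper":0.1,"slide":[-0.001,0.002,-0.066],"yaw":0},
    {"gripper":0,"slide":[-0.001,0.002,-0.066],"yaw":0},
    {"gripper":0,"slide":[-0.001,0.002,-0.066],"yaw":0},
  ],
  grip_force=20,
)

```text
time_s: 1.85
ee_pos: [0.567, 0.247, 0.1755]
eef_rot: [3.14, -0.0, 1.9]
force: [-0.8, 0.1, -0.2]
grip_width: 0.0477
```

arm_command(
  increments=[
    {"gripper":0,"slide":[0,0,0],"yaw":0},
    {"gripper":0,"slide":[0,0,0],"yaw":0},
    {"gripper":0,"slide":[0,0,0],"yaw":0},
    {"gripper":0,"slide":[0,0,0],"yaw":0},
  ],
  grip_force=20,
)

```text
time_s: 2.35
ee_pos: [0.569, 0.2467, 0.1748]
eef_rot: [3.136, 0.001, 1.899]
force: [18.1, 1.7, -6.8]
grip_width: 0.0176
```

arm_command(
  increments=[
    {"gripper":0,"slide":[0.0034,0.0069,0],"yaw":0},
    {"gripper":0,"slide":[0.0054,0.0136,0],"yaw":0},
    {"gripper":0,"slide":[0.0086,0.0198,0],"yaw":0},
    {"gripper":0,"slide":[0.0128,0.0254,0],"yaw":0},
    {"gripper":0,"slide":[0.0179,0.0301,0],"yaw":0},
    {"gripper":0,"slide":[0.0237,0.0339,0],"yaw":0},
    {"gripper":0,"slide":[0.0301,0.0366,0],"yaw":0},
    {"gripper":0,"slide":[0.0301,0.0366,0],"yaw":0},
  ],
  grip_force=15,
)

```text
time_s: 3.35
ee_pos: [0.5975, 0.285, 0.1748]
eef_rot: [3.139, -0.002, 1.901]
force: [5.1, 9.2, -0.4]
grip_width: 0.0177
```

```bash
python3 - <<'E'
from h import *
o=readout.get_obs();print(o['ee_pos'],o['force'],o['grip_width'])
T=cam('top');save(T,'t3.png',(128,138,280,290),3.9)
E
```

```text
[0.5974673  0.28495869 0.17479976] [ 5.12823656  9.24446808 -0.38799332] 0.01773240502229736
```

View pics/t3.png

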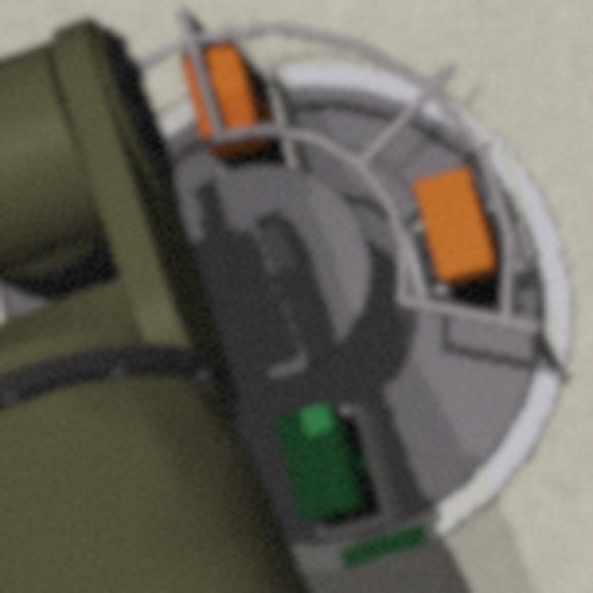

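The green cap is now at about (323,463) in the crop, just inside the green strip at (385,547). Orange b is at (458,225) and orange a at (225,100). I'll check the exact angle.

```bash
python3 - <<'E'
from h import *
T=load('top')
h=cv2.cvtColor(T['color'],cv2.COLOR_RGB2HSV)
A=np.array([.609,.245])
for nm,lo,hi,box in(('g',(45,100,20),(80,255,255),(196,238,226,274)),('b',(5,150,100),(18,255,255),(230,175,262,214))):
    m=cv2.inRange(h,lo,hi);x0,y0,x1,y1=box;k=np.zeros_like(m);k[y0:y1,x0:x1]=m[y0:y1,x0:x1]
    cnt=max(cv2.findContours(k,0,2)[0],key=cv2.contourArea)
    r=cv2.minAreaRect(cnt);bx=cv2.boxPoints(r)
    q=[atz(T,*p,.140)[:2] for p in bx];c=atz(T,*r[0],.140)[:2]
    e=[q[1]-q[0],q[2]-q[1]];d=c-A
    print(nm,c.round(4),'r',np.hypot(*d).round(4),'ang',np.degrees(np.arctan2(d[1],d[0])).round(1),[(np.linalg.norm(v).round(4),np.degrees(np.arctan2(v[1],v[0])).round(1)) for v in e])
E
```

```text
g [0.512  0.2111] r 0.1027 ang -160.7 [(np.float64(0.0376), np.float64(-74.8)), (np.float64(0.0595), np.float64(-163.8))]
b [0.6366 0.1482] r 0.1006 ang -74.1 [(np.float64(0.0309), np.float64(-74.5)), (np.float64(0.0557), np.float64(-164.4))]
```

arm_command(
  increments=[
    {"gripper":0.66,"slide":[0,0,0],"yaw":0},
    {"gripper":0.66,"slide":[0,0,0],"yaw":0},
    {"gripper":0.66,"slide":[0,0,0.045],"yaw":0},
    {"gripper":0.66,"slide":[-0.043,-0.034,0.045],"yaw":-0.03},
    {"gripper":0.66,"slide":[-0.0855,-0.068,0.03],"yaw":-0.03},
    {"gripper":0.66,"slide":[-0.0855,-0.068,-0.008],"yaw":-0.03},
    {"gripper":0.66,"slide":[-0.0855,-0.068,-0.008],"yaw":-0.03},
  ],
  grip_force=20,
)

```text
time_s: 4.28
ee_pos: [0.5104, 0.2148, 0.165]
eef_rot: [-3.138, 0.0, 1.869]
force: [0.8, 0.6, 0.8]
grip_width: 0.0614
```

```bash
python3 - <<'E'
from h import *
o=readout.get_obs();print(o['ee_pos'],o['force'],o['grip_width'])
S=cam('scene');save(S,'s4.png',(310,225,470,345),5)
E
```

```text
[0.51040082 0.21476081 0.16496885] [0.84872612 0.6369319  0.76050729] 0.06144831336529504
```

View pics/s4.png

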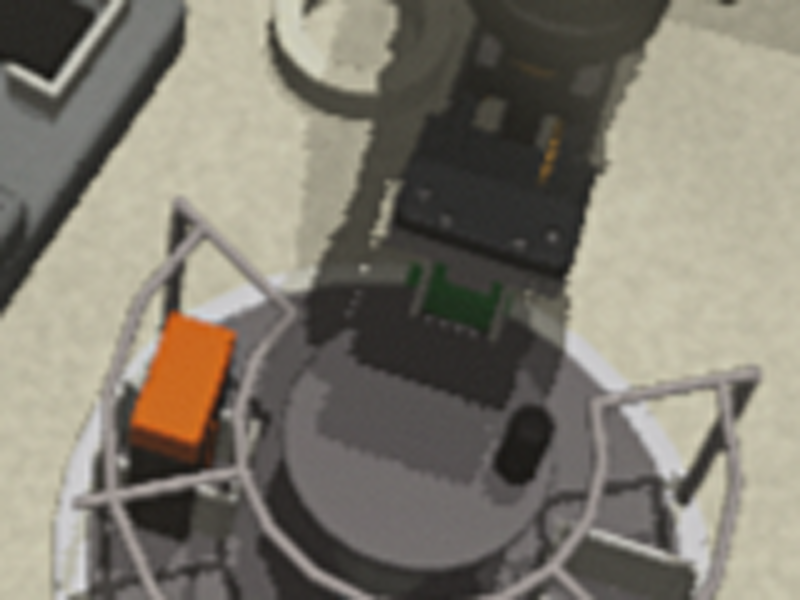

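Orange b, the knob at (525,440) and the hub are clear. The green cap is at about (460,295), partly under the gripper body. I'll overlay the model to judge the alignment.

```bash
python3 - <<'E'
from h import *
S=load('scene');im=cv2.resize(S['color'][225:345,310:470],None,fx=5,fy=5,interpolation=cv2.INTER_CUBIC)
im=cv2.convertScaleAbs(im,alpha=1.6,beta=25)
def draw(P,col):
    q=(proj(S,P)+.5-[310,225])*5-.5
    cv2.polylines(im,[np.round(q*8).astype(int)],True,col,1,cv2.LINE_AA,3)
A=np.array([.6085,.2455])
t=np.linspace(0,2*np.pi,60)
draw(np.c_[A[0]+.056*np.cos(t),A[1]+.056*np.sin(t),0*t+.153],(255,255,0))
def box(c,ang,a,b,z):
    u=np.array([np.cos(ang),np.sin(ang)]);v=np.array([-u[1],u[0]])
    return [np.r_[c+s*a*u+r*b*v,z] for s,r in((-1,-1),(1,-1),(1,1),(-1,1))]
an=np.radians(-163);u=np.array([np.cos(an),np.sin(an)])
draw(box(A+.1*u,an,.0275,.015,.140),(255,0,0));draw(box(A+.1*u,an,.0275,.015,.116),(255,0,0))
tc=np.array([.5104,.2148]);j=np.radians(1.869*180/np.pi-90);w=np.array([np.cos(j),np.sin(j)])
for s in(-1,1):
    for z in(.165,.2):draw(box(tc+s*(.0307+.00625)*w,j,.00625,.008,z),(0,255,255))
cv2.imwrite('pics/s4o.png',im[:,:,::-1])
E
```

```text
(no output)
```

View pics/s4o.png

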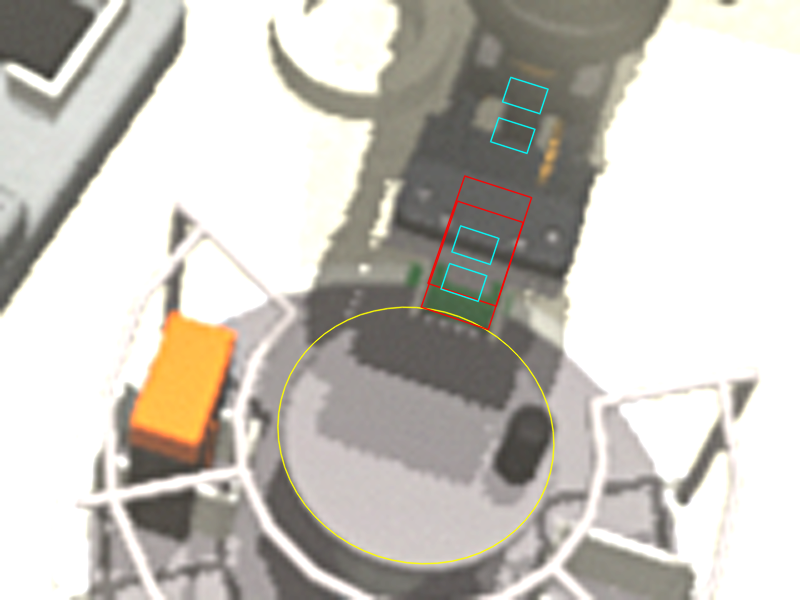

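arm_command(
  increments=[
    {"gripper":0.66,"slide":[0.002,0.0006,-0.004],"yaw":0},
    {"gripper":0.66,"slide":[0.002,0.0006,-0.01],"yaw":0},
    {"gripper":0.66,"slide":[0.002,0.0006,-0.016],"yaw":0},
    {"gripper":0.66,"slide":[0.002,0.0006,-0.02],"yaw":0},
    {"gripper":0.66,"slide":[0.002,0.0006,-0.02],"yaw":0},
  ],
)

```text
time_s: 4.95
ee_pos: [0.5133, 0.216, 0.1461]
eef_rot: [-3.141, 0.0, 1.87]
force: [0.3, 0.3, -1.0]
grip_width: 0.0621
```

arm_command(
  increments=[
    {"gripper":0.66,"slide":[0,0,-0.004],"yaw":0},
    {"gripper":0.66,"slide":[0,0,-0.008],"yaw":0},
    {"gripper":0.66,"slide":[0,0,-0.012],"yaw":0},
    {"gripper":0.66,"slide":[0,0,-0.012],"yaw":0},
  ],
)

```text
time_s: 5.45
ee_pos: [0.5132, 0.216, 0.1341]
eef_rot: [-3.141, 0.0, 1.87]
force: [0.5, 0.5, 0.1]
grip_width: 0.0623
```

arm_command(
  increments=[
    {"gripper":0.66,"slide":[0,0,-0.01],"yaw":0},
    {"gripper":0.66,"slide":[0,0,-0.02],"yaw":0},
    {"gripper":0.66,"slide":[0,0,-0.032],"yaw":0},
    {"gripper":0.66,"slide":[0,0,-0.032],"yaw":0},
    {"gripper":0.5,"slide":[0,0,-0.032],"yaw":0},
    {"gripper":0.5,"slide":[0,0,-0.032],"yaw":0},
    {"gripper":0.5,"slide":[0,0,-0.032],"yaw":0},
  ],
  grip_force=25,
)

```text
time_s: 6.32
ee_pos: [0.5135, 0.216, 0.1026]
eef_rot: [3.141, 0.0, 1.87]
force: [0.9, 0.5, -1.5]
grip_width: 0.0552
```

arm_command(
  increments=[
    {"gripper":0.3,"slide":[0,0,0],"yaw":0},
    {"gripper":0.3,"slide":[0,0,0.01],"yaw":0},
    {"gripper":0.3,"slide":[0,0,0.03],"yaw":0},
    {"gripper":0.3,"slide":[0,0,0.06],"yaw":0},
    {"gripper":0.3,"slide":[0,0,0.09],"yaw":0},
    {"gripper":0.3,"slide":[0,0,0.12],"yaw":0},
    {"gripper":0.3,"slide":[0,0,0.14],"yaw":0},
    {"gripper":0.3,"slide":[0,0,0.14],"yaw":0},
  ],
  grip_force=25,
)

```text
time_s: 7.32
ee_pos: [0.5136, 0.2161, 0.2439]
eef_rot: [3.139, -0.0, 1.87]
force: [-0.6, -0.9, -4.6]
grip_width: 0.0549
```

arm_command(
  increments=[
    {"gripper":0.3,"slide":[-0.001,-0.015,0],"yaw":-0.02},
    {"gripper":0.3,"slide":[-0.003,-0.045,0],"yaw":-0.06},
    {"gripper":0.3,"slide":[-0.005,-0.085,0],"yaw":-0.1},
    {"gripper":0.3,"slide":[-0.008,-0.135,0],"yaw":-0.15},
    {"gripper":0.3,"slide":[-0.01,-0.19,0],"yaw":-0.2},
    {"gripper":0.3,"slide":[-0.013,-0.245,0],"yaw":-0.25},
    {"gripper":0.3,"slide":[-0.015,-0.3,0],"yaw":-0.3},
    {"gripper":0.3,"slide":[-0.018,-0.355,0],"yaw":-0.341},
  ],
  grip_force=30,
)

```text
time_s: 8.32
ee_pos: [0.4941, -0.1413, 0.2414]
eef_rot: [-3.14, -0.0, 1.526]
force: [1.6, -0.3, -4.6]
grip_width: 0.0547
```

arm_command(
  increments=[
    {"gripper":0.3,"slide":[-0.001,-0.055,0],"yaw":0},
    {"gripper":0.3,"slide":[-0.002,-0.105,0],"yaw":0},
    {"gripper":0.3,"slide":[-0.003,-0.15,0],"yaw":0},
    {"gripper":0.3,"slide":[-0.004,-0.18,0],"yaw":0},
    {"gripper":0.3,"slide":[-0.004,-0.2,0],"yaw":0},
    {"gripper":0.3,"slide":[-0.004,-0.2054,-0.04],"yaw":0},
    {"gripper":0.3,"slide":[-0.004,-0.2054,-0.08],"yaw":0},
    {"gripper":0.3,"slide":[-0.004,-0.2054,-0.08],"yaw":0},
  ],
  grip_force=30,
)

```text
time_s: 9.32
ee_pos: [0.49, -0.3434, 0.1594]
eef_rot: [-3.136, -0.004, 1.529]
force: [-0.6, 0.0, -4.3]
grip_width: 0.0552
```

```bash
python3 - <<'E'
from h import *
o=readout.get_obs();print(o['ee_pos'],o['force'],o['eef_rot'])
T=cam('top');S=cam('scene')
a=S['color'][110:230,180:340];b=T['color'][200:320,400:560]
cv2.imwrite('pics/r5.png',cv2.resize(np.vstack([a,b]),None,fx=2.5*1.0,fy=2.5)[:,:,::-1])
E
```

```text
[ 0.48996788 -0.34338447  0.15941994] [-0.63438254  0.04067251 -4.26055258] [-3.136352   -0.00382546  1.52862188]
```

View pics/r5.png

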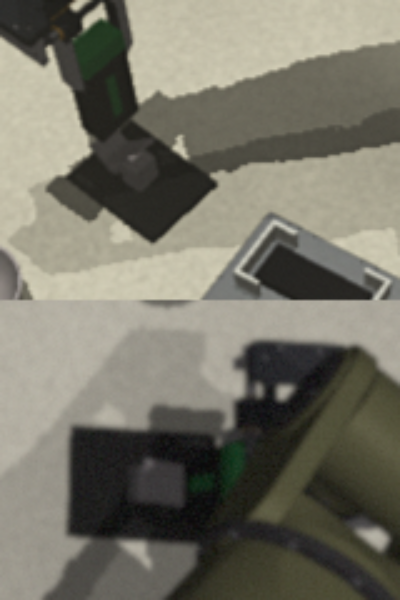

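The scene view shows the pack hanging upright just above the ledge and plate, with its cap at (95,50). Lowering it onto the plate.

arm_command(
  increments=[
    {"gripper":0.3,"slide":[0.001,-0.001,-0.012],"yaw":0},
    {"gripper":0.3,"slide":[0.001,-0.001,-0.024],"yaw":0},
    {"gripper":0.3,"slide":[0.001,-0.001,-0.029],"yaw":0},
    {"gripper":0.3,"slide":[0.001,-0.001,-0.031],"yaw":0},
  ],
  grip_force=22,
)

```text
time_s: 9.93
ee_pos: [0.4924, -0.3453, 0.1311]
eef_rot: [-3.141, -0.0, 1.529]
force: [0.1, -0.2, -4.2]
grip_width: 0.0548
```

arm_command(
  increments=[
    {"gripper":0.3,"slide":[0,0,-0.002],"yaw":0},
    {"gripper":0.3,"slide":[0.0006,0.0134,-0.001],"yaw":0},
    {"gripper":0.3,"slide":[0.0011,0.0268,-0.0016],"yaw":0},
    {"gripper":0.3,"slide":[0.0017,0.04,-0.004],"yaw":0},
    {"gripper":0.3,"slide":[0.0017,0.04,-0.004],"yaw":0},
  ],
  grip_force=22,
)

```text
time_s: 10.55
ee_pos: [0.4944, -0.3041, 0.1278]
eef_rot: [3.141, -0.0, 1.53]
force: [-0.2, 0.3, -3.2]
grip_width: 0.0549
```

arm_command(
  increments=[
    {"gripper":0.3,"slide":[0.0003,0.006,-0.004],"yaw":0},
    {"gripper":0.3,"slide":[0.0006,0.0128,-0.007],"yaw":0},
    {"gripper":0.3,"slide":[0.001,0.025,-0.0125],"yaw":0},
    {"gripper":0.3,"slide":[0.0015,0.0362,-0.0197],"yaw":0},
    {"gripper":0.3,"slide":[0.0015,0.0362,-0.0197],"yaw":0},
  ],
  grip_force=22,
)

```text
time_s: 11.18
ee_pos: [0.4951, -0.2678, 0.1065]
eef_rot: [-3.139, -0.002, 1.53]
force: [-0.4, 0.5, -2.9]
grip_width: 0.0548
```

```bash
python3 - <<'E'
from h import *
o=readout.get_obs();print(o['ee_pos'],o['force'],o['eef_rot'])
T=cam('top');S=cam('scene')
a=S['color'][110:230,180:340];b=T['color'][200:320,400:560]
cv2.imwrite('pics/r6.png',cv2.resize(np.vstack([a,b]),None,fx=2.5*1.0,fy=2.5)[:,:,::-1])
E
```

```text
[ 0.49514088 -0.26776771  0.10651455] [-0.36206118  0.54062369 -2.92000083] [-3.13947472e+00 -1.63827783e-03  1.52981193e+00]
```

View pics/r6.png

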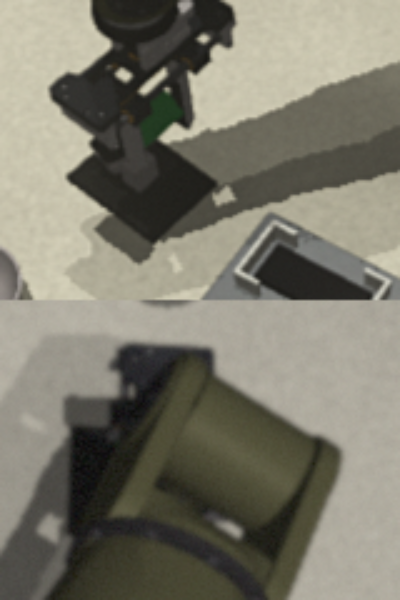

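The scene view shows the pack tilted, with its cap at (165,115) over the plate's upper end. Now I'll slide it down the slope to the ledge.

arm_command(
  increments=[
    {"gripper":0.3,"slide":[-0.0004,-0.005,-0.005],"yaw":0},
    {"gripper":0.3,"slide":[-0.0008,-0.01,-0.01],"yaw":0},
    {"gripper":0.3,"slide":[-0.001,-0.014,-0.014],"yaw":0},
    {"gripper":0.3,"slide":[-0.0012,-0.017,-0.017],"yaw":0},
    {"gripper":0.3,"slide":[-0.0012,-0.017,-0.017],"yaw":0},
  ],
  grip_force=22,
)

```text
time_s: 11.9
ee_pos: [0.495, -0.2854, 0.0917]
eef_rot: [3.141, -0.001, 1.529]
force: [-1.3, 10.6, 8.1]
grip_width: 0.055
```

arm_command(
  increments=[
    {"gripper":0.3,"slide":[-0.001,0.001,-0.001],"yaw":0},
    {"gripper":0.3,"slide":[-0.001,0.002,-0.002],"yaw":0},
    {"gripper":0.3,"slide":[-0.001,0.003,-0.003],"yaw":0},
    {"gripper":0.3,"slide":[-0.001,0.003,-0.003],"yaw":0},
  ],
  grip_force=15,
)

```text
time_s: 12.4
ee_pos: [0.4943, -0.2831, 0.0888]
eef_rot: [3.139, 0.0, 1.529]
force: [1.4, 6.3, 5.7]
grip_width: 0.0549
```

```bash
cat > cap.py <<'E'
from h import *
o=readout.get_obs();print(o['ee_pos'],o['force'],o['grip_width'])
S=cam('scene')
h=cv2.cvtColor(S['color'],cv2.COLOR_RGB2HSV);m=cv2.inRange(h,(45,90,20),(80,255,255));m[:,:190]=0;m[:100]=0;m[200:]=0;m[:,290:]=0
k,_,s,ce=cv2.connectedComponentsWithStats(m)
print([(s[i].tolist(),ce[i].round(1).tolist()) for i in range(1,k) if s[i,4]>20])
C=np.array([.4915,-.3500,.025]);y=np.array([.042,.999,0]);x=np.array([.999,-.042,0]);z=np.array([0,0,1.])
u=(y+z)/2**.5;n=(-y+z)/2**.5
print('model cap corners',np.round(proj(S,[C+a*.0275*x+b*u+c*n for a in(-1,1) for b in(.096,.12) for c in(0,.03)]),1).tolist())
E
python3 cap.py
```

```text
[ 0.49427876 -0.28308301  0.08881713] [1.41092466 6.28173119 5.70751511] 0.05485093336031249
[([233, 149, 17, 21, 179], [240.4, 158.0])]
model cap corners [[247.9, 160.0], [240.8, 150.4], [252.0, 159.2], [244.8, 149.5], [232.6, 173.5], [225.3, 163.8], [236.6, 172.9], [229.2, 163.1]]
```

arm_command(
  increments=[
    {"gripper":0.3,"slide":[0,0.001,-0.002],"yaw":0},
    {"gripper":0.3,"slide":[0,0.002,-0.004],"yaw":0},
    {"gripper":0.3,"slide":[0,0.002,-0.004],"yaw":0},
  ],
  grip_force=15,
)

```text
time_s: 12.82
ee_pos: [0.4944, -0.2808, 0.0849]
eef_rot: [3.139, -0.0, 1.529]
force: [1.6, 8.7, 5.1]
grip_width: 0.0547
```

```bash
python3 cap.py
```

```text
[ 0.49443162 -0.28077605  0.08488252] [1.57571645 8.71869581 5.0650435 ] 0.0547415051458911
[([234, 150, 17, 22, 189], [241.5, 159.8])]
model cap corners [[247.9, 160.0], [240.8, 150.4], [252.0, 159.2], [244.8, 149.5], [232.6, 173.5], [225.3, 163.8], [236.6, 172.9], [229.2, 163.1]]
```

```bash
python3 - <<'E'
from h import *
S=load('scene')
C=np.array([.4909,-.3508,.025]);y=np.array([.042,.999,0]);x=np.array([.999,-.042,0]);z=np.array([0,0,1.])
u=(y+z)/2**.5;n=(-y+z)/2**.5
x0,y0,x1,y1=200,130,280,205;k=5
def crop(c,g=2.2):
    return cv2.convertScaleAbs(cv2.resize(c['color'][y0:y1,x0:x1],None,fx=k,fy=k,interpolation=cv2.INTER_CUBIC),alpha=g,beta=20)
a=crop(S);b=a.copy()
def dr(P,col):cv2.polylines(b,[np.round(((proj(S,P)+.5-[x0,y0])*k-.5)*8).astype(int)],True,col,1,cv2.LINE_AA,3)
for s in(-1,1):dr([C+s*.0275*x+p*u+q*n for p,q in((0,0),(.12,0),(.12,.03),(0,.03))],(255,0,0))
dr([C+s*.0275*x+.096*u+q*n for s,q in((-1,0),(1,0),(1,.03),(-1,.03))],(255,255,0))
dr([C+s*.018*x+p*u for s,p in((-1,0),(1,0),(1,.066),(-1,.066))],(0,255,255))
dr([C+s*.018*x+p*n for s,p in((-1,0),(1,0),(1,.022),(-1,.022))],(0,255,255))
T=load('top')
cv2.imwrite('pics/r7.png',np.hstack([a,b])[:,:,::-1])
E
```

```text
(no output)
```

View pics/r7.png

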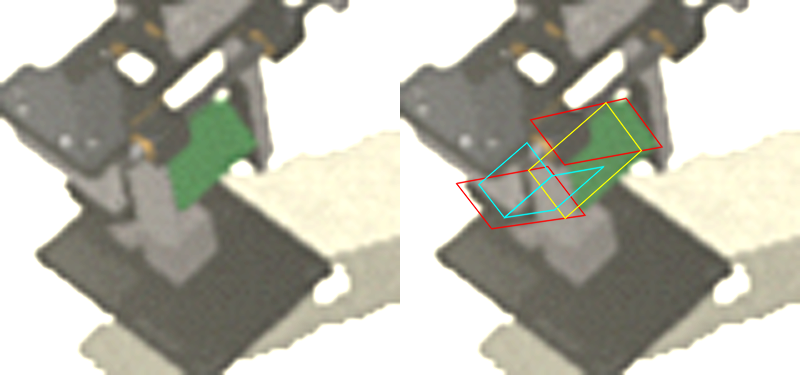

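The overlay matches to within about 3 mm: the cap end face is at about (625,150), against the model quad (627,98)–(662,147)–(585,215). The pack looks about 2–3° short of lying flat on the plate, so I'll press on slightly before releasing.

arm_command(
  increments=[
    {"gripper":0.3,"slide":[0,0.001,-0.0015],"yaw":0},
    {"gripper":0.3,"slide":[0,0.002,-0.003],"yaw":0},
    {"gripper":0.3,"slide":[0,0.003,-0.0045],"yaw":0},
    {"gripper":0.3,"slide":[0,0.003,-0.0045],"yaw":0},
  ],
  grip_force=12,
)

```text
time_s: 13.38
ee_pos: [0.4945, -0.278, 0.0805]
eef_rot: [3.139, 0.0, 1.529]
force: [2.6, 6.9, 4.9]
grip_width: 0.0549
```

```bash
python3 cap.py
```

```text
[ 0.49450864 -0.27802172  0.08052109] [2.63763334 6.88151767 4.89914619] 0.05493228415555578
[([235, 152, 17, 22, 191], [242.7, 161.8])]
model cap corners [[247.9, 160.0], [240.8, 150.4], [252.0, 159.2], [244.8, 149.5], [232.6, 173.5], [225.3, 163.8], [236.6, 172.9], [229.2, 163.1]]
```

arm_command(
  increments=[
    {"gripper":0.62,"slide":[0,0,0],"yaw":0},
    {"gripper":0.66,"slide":[0,0,0],"yaw":0},
    {"gripper":0.7,"slide":[0,0,0],"yaw":0},
    {"gripper":0.7,"slide":[0,0,0],"yaw":0},
  ],
  grip_force=12,
)

```text
time_s: 13.92
ee_pos: [0.4933, -0.2783, 0.0792]
eef_rot: [-3.142, 0.0, 1.529]
force: [0.6, 0.0, 0.1]
grip_width: 0.0657
```

```bash
python3 cap.py
```

```text
[ 0.49334351 -0.27828672  0.07920638] [0.5759525  0.01646868 0.13538035] 0.06570318118771855
[([234, 153, 19, 21, 217], [242.2, 162.4])]
model cap corners [[247.9, 160.0], [240.8, 150.4], [252.0, 159.2], [244.8, 149.5], [232.6, 173.5], [225.3, 163.8], [236.6, 172.9], [229.2, 163.1]]
```

arm_command(
  increments=[
    {"gripper":0.7,"slide":[0,0,0.02],"yaw":0},
    {"gripper":0.7,"slide":[0,0,0.06],"yaw":0},
    {"gripper":0.7,"slide":[0,0,0.11],"yaw":0},
    {"gripper":0.7,"slide":[-0.03,0.05,0.13],"yaw":0},
    {"gripper":0.7,"slide":[-0.06,0.1,0.13],"yaw":0},
    {"gripper":0.7,"slide":[-0.09,0.15,0.13],"yaw":0},
  ],
)

```text
time_s: 14.72
ee_pos: [0.4023, -0.1269, 0.2093]
eef_rot: [3.141, 0.0, 1.528]
force: [-0.0, 0.7, 0.8]
grip_width: 0.0659
```

```bash
cat > fit.py <<'E'
from h import *
from scipy.optimize import least_squares
T=cam('top');S=cam('scene')
def quad(c,box):
    h=cv2.cvtColor(c['color'],cv2.COLOR_RGB2HSV);m=cv2.inRange(h,(45,110,30),(80,255,255))
    x0,y0,x1,y1=box;k=np.zeros_like(m);k[y0:y1,x0:x1]=m[y0:y1,x0:x1]
    cnt=max(cv2.findContours(k,0,1)[0],key=cv2.contourArea)
    return k,cnt
C=np.array([.4909,-.3508,.025]);y=np.array([.042,.999,0]);x=np.array([.999,-.042,0]);z=np.array([0,0,1.])
u=(y+z)/2**.5;n=(-y+z)/2**.5
V=np.array([C+a*.0275*x+b*u+c*n for a in(-1,1) for b in(.096,.12) for c in(0,.03)])
for nm,c,box in(('T',T,(400,200,560,320)),('S',S,(195,120,290,205))):
    k,cnt=quad(c,box);hull=cv2.convexHull(np.float32(proj(c,V)))[:,0]
    mm=np.zeros(k.shape,np.uint8);cv2.fillConvexPoly(mm,np.round(hull).astype(int),255)
    print(nm,'seen',cv2.boundingRect(cnt),np.argwhere(k>0).mean(0)[::-1].round(1),(k>0).sum(),'model',cv2.boundingRect(hull),np.argwhere(mm>0).mean(0)[::-1].round(1),(mm>0).sum(),'iou',((mm>0)&(k>0)).sum()/((mm>0)|(k>0)).sum())
a=S['color'][120:220,190:290];b=T['color'][220:320,420:520]
cv2.imwrite('pics/r8.png',cv2.resize(np.hstack([a,b]),None,fx=4,fy=4,interpolation=cv2.INTER_CUBIC)[:,:,::-1])
E
python3 fit.py
```

```text
T seen (444, 256, 22, 30) [458.4 271.3] 714 model (445, 256, 21, 29) [455.6 270.1] 566 iou 0.7066666666666667
S seen (229, 153, 23, 21) [239.6 161.9] 286 model (225, 149, 27, 25) [238.8 161.3] 364 iou 0.6049382716049383
```

The released pack leans at the nominal pose: its top-view box (444,256,22,30) compares with the model's (445,256,21,29). Now I'll regrasp across the width near mid-length.

arm_command(
  increments=[
    {"gripper":1,"slide":[0.03,-0.05,0],"yaw":0},
    {"gripper":1,"slide":[0.06,-0.1,0],"yaw":0},
    {"gripper":1,"slide":[0.085,-0.15,0],"yaw":0},
    {"gripper":1,"slide":[0.091,-0.188,0],"yaw":0},
    {"gripper":1,"slide":[0.091,-0.188,-0.05],"yaw":0},
    {"gripper":1,"slide":[0.091,-0.188,-0.1],"yaw":0},
    {"gripper":1,"slide":[0.091,-0.188,-0.14],"yaw":0},
    {"gripper":1,"slide":[0.091,-0.188,-0.147],"yaw":0},
  ],
)

```text
time_s: 15.82
ee_pos: [0.4934, -0.3159, 0.0598]
eef_rot: [-3.138, -0.002, 1.529]
force: [-0.7, 0.6, 1.2]
grip_width: 0.0944
```

arm_command(
  increments=[
    {"gripper":0.5,"slide":[0,0,0.002],"yaw":0},
    {"gripper":0.5,"slide":[0,0,0.002],"yaw":0},
    {"gripper":0.5,"slide":[0,0,0.002],"yaw":0},
    {"gripper":0.5,"slide":[0,0,0.002],"yaw":0},
    {"gripper":0.3,"slide":[0,0,0.002],"yaw":0},
    {"gripper":0.3,"slide":[0,0,0.002],"yaw":0},
  ],
  grip_force=30,
)

```text
time_s: 16.58
ee_pos: [0.4943, -0.3162, 0.0648]
eef_rot: [-3.142, 0.0, 1.529]
force: [-3.4, 1.8, 6.1]
grip_width: 0.0553
```

arm_command(
  increments=[
    {"gripper":0.3,"slide":[0,0,0.01],"yaw":0},
    {"gripper":0.3,"slide":[0,0,0.03],"yaw":0},
    {"gripper":0.3,"slide":[0,0,0.07],"yaw":0},
    {"gripper":0.3,"slide":[0,0,0.11],"yaw":0},
    {"gripper":0.3,"slide":[0.002,0.025,0.125],"yaw":0.03},
    {"gripper":0.3,"slide":[0.005,0.065,0.125],"yaw":0.08},
    {"gripper":0.3,"slide":[0.008,0.11,0.125],"yaw":0.145},
    {"gripper":0.3,"slide":[0.01,0.16,0.125],"yaw":0.145},
  ],
  grip_force=35,
)

```text
time_s: 17.58
ee_pos: [0.5042, -0.1549, 0.1893]
eef_rot: [-3.141, -0.0, 1.674]
force: [0.8, -0.4, -4.0]
grip_width: 0.055
```

arm_command(
  increments=[
    {"gripper":0.3,"slide":[0.001,0.04,0],"yaw":0},
    {"gripper":0.3,"slide":[0.002,0.062,0],"yaw":0},
    {"gripper":0.3,"slide":[0.002,0.072,-0.02],"yaw":0},
    {"gripper":0.3,"slide":[0.002,0.072,-0.05],"yaw":0},
    {"gripper":0.3,"slide":[0.002,0.072,-0.08],"yaw":0},
    {"gripper":0.3,"slide":[0.002,0.072,-0.08],"yaw":0},
  ],
  grip_force=35,
)

```text
time_s: 18.32
ee_pos: [0.5056, -0.0838, 0.1078]
eef_rot: [-3.139, -0.001, 1.674]
force: [-0.3, 0.2, -4.1]
grip_width: 0.0551
```

```bash
cat > bay.py <<'E'
from h import *
o=readout.get_obs();print(o['ee_pos'].round(4),o['force'].round(1),o['eef_rot'].round(3),o['grip_width'].round(4))
S=cam('scene');T=cam('top')
h=cv2.cvtColor(S['color'],cv2.COLOR_RGB2HSV);m=cv2.inRange(h,(45,110,25),(80,255,255));m[:,:255]=0;m[:,380:]=0;m[:120]=0;m[245:]=0
k,_,s,ce=cv2.connectedComponentsWithStats(m)
print('seen',[(s[i].tolist(),ce[i].round(1).tolist()) for i in range(1,k) if s[i,4]>15])
yw=o['eef_rot'][2]-np.pi/2;x=np.array([np.cos(yw),np.sin(yw),0]);y=np.array([-x[1],x[0],0]);z=np.array([0,0,1.])
G=o['ee_pos']+[0,0,.019]
for ph in(60,45,30,15,0):
    f=np.radians(ph);e=np.cos(f)*y+np.sin(f)*z;n=-np.sin(f)*y+np.cos(f)*z
    V=[G+a*.0275*x+(b-.064)*e+c*n for a in(-1,1) for b in(.096,.12) for c in(-.015,.015)]
    print(ph,cv2.boundingRect(np.float32(proj(S,V))),'P0',(G-.064*e-.015*n).round(4))
E
python3 bay.py
```

```text
Traceback (most recent call last):
  File "bay.py", line 2, in <module>
    o=readout.get_obs();print(o['ee_pos'].round(4),o['force'].round(1),o['eef_rot'].round(3),o['grip_width'].round(4))
                                                                                             ^^^^^^^^^^^^^^^^^^^^^
AttributeError: 'float' object has no attribute 'round'
```

```bash
sed -i "s/o\['grip_width'\].round(4)/o['grip_width']/" bay.py; python3 bay.py
```

```text
[ 0.5056 -0.0838  0.1078] [-0.3  0.2 -4.1] [-3.139e+00 -1.000e-03  1.674e+00] 0.05508506238398897
seen [([300, 191, 24, 25, 287], [312.1, 203.0])]
60 (292, 182, 28, 30) P0 [ 0.5076 -0.1027  0.0638]
45 (295, 187, 29, 28) P0 [ 0.5092 -0.1183  0.0709]
30 (299, 190, 27, 29) P0 [ 0.5106 -0.1315  0.0818]
15 (301, 193, 25, 29) P0 [ 0.5116 -0.1415  0.0957]
0 (303, 196, 23, 30) P0 [ 0.5122 -0.1475  0.1118]
```

The pack is held at about 45° over the bay. The cap's right and bottom edges, (324,216), match the 45° model. Now lowering it so that it pivots flat.

arm_command(
  increments=[
    {"gripper":0.3,"slide":[0.0008,-0.0005,-0.008],"yaw":0},
    {"gripper":0.3,"slide":[0.0008,-0.0005,-0.016],"yaw":0},
    {"gripper":0.3,"slide":[0.0005,0.003,-0.021],"yaw":0},
    {"gripper":0.3,"slide":[0.0001,0.0063,-0.0268],"yaw":0},
    {"gripper":0.3,"slide":[0.0001,0.0063,-0.0268],"yaw":0},
  ],
  grip_force=18,
)

```text
time_s: 19.05
ee_pos: [0.5066, -0.0773, 0.0826]
eef_rot: [3.141, -0.0, 1.674]
force: [-0.8, 2.5, -1.6]
grip_width: 0.055
```

```bash
python3 bay.py
```

```text
[ 0.5066 -0.0773  0.0826] [-0.8  2.5 -1.6] [ 3.141 -0.     1.674] 0.05500609209108858
seen [([306, 202, 23, 25, 293], [317.4, 213.6])]
60 (295, 191, 27, 29) P0 [ 0.5086 -0.0962  0.0387]
45 (298, 195, 28, 27) P0 [ 0.5102 -0.1117  0.0457]
30 (301, 198, 27, 28) P0 [ 0.5116 -0.1249  0.0566]
15 (303, 201, 25, 29) P0 [ 0.5126 -0.1349  0.0706]
0 (305, 204, 23, 29) P0 [ 0.5132 -0.1409  0.0866]
```

arm_command(
  increments=[
    {"gripper":0.3,"slide":[-0.0006,0.0032,-0.007],"yaw":0},
    {"gripper":0.3,"slide":[-0.001,0.0057,-0.0145],"yaw":0},
    {"gripper":0.3,"slide":[-0.0014,0.0082,-0.0225],"yaw":0},
    {"gripper":0.3,"slide":[-0.0018,0.0105,-0.0305],"yaw":0},
    {"gripper":0.3,"slide":[-0.0018,0.0105,-0.0305],"yaw":0},
  ],
  grip_force=18,
)

```text
time_s: 19.77
ee_pos: [0.5055, -0.068, 0.0531]
eef_rot: [3.139, 0.002, 1.674]
force: [-2.0, -0.7, 12.2]
grip_width: 0.0548
```

```bash
python3 bay.py
```

```text
[ 0.5055 -0.068   0.0531] [-2.  -0.7 12.2] [3.139e+00 2.000e-03 1.674e+00] 0.05475891021587264
seen [([315, 215, 19, 24, 239], [324.5, 225.4])]
60 (298, 199, 28, 29) P0 [ 0.5075 -0.0869  0.0092]
45 (302, 203, 27, 28) P0 [ 0.5091 -0.1024  0.0162]
30 (305, 207, 26, 27) P0 [ 0.5105 -0.1156  0.0271]
15 (307, 209, 24, 29) P0 [ 0.5115 -0.1256  0.041 ]
0 (309, 212, 22, 29) P0 [ 0.5121 -0.1316  0.0571]
```

```bash
python3 - <<'E'
from h import *
S=load('scene')
B=np.array([.505,-.071,.055]);w=np.radians(5.9);x=np.array([np.cos(w),np.sin(w),0]);y=np.array([-x[1],x[0],0]);z=np.array([0,0,1.])
x0,y0,x1,y1=255,175,345,265;k=6
a=cv2.convertScaleAbs(cv2.resize(S['color'][y0:y1,x0:x1],None,fx=k,fy=k,interpolation=cv2.INTER_CUBIC),alpha=1.8,beta=15)
b=a.copy()
def dr(P,col):cv2.polylines(b,[np.round(((proj(S,P)+.5-[x0,y0])*k-.5)*8).astype(int)],True,col,1,cv2.LINE_AA,3)
for h in(0,.03):dr([B+s*.0275*x+r*.06*y+h*z for s,r in((-1,-1),(1,-1),(1,1),(-1,1))],(255,0,0))
dr([B+s*.0275*x+.036*y+h*z for s,h in((-1,0),(1,0),(1,.03),(-1,.03))],(255,0,255))
dr([B+s*.0315*x+r*.064*y+.014*z for s,r in((-1,-1),(1,-1),(1,1),(-1,1))],(255,255,0))
V=[B+s*.0275*x+r*y+h*z for s in(-1,1) for r in(.036,.06) for h in(0,.03)]
print(cv2.boundingRect(np.float32(proj(S,V))))
cv2.imwrite('pics/b9.png',cv2.resize(np.hstack([a,b]),None,fx=.74,fy=.74)[:,:,::-1])
E
```

```text
(310, 212, 21, 29)
```

View pics/b9.png

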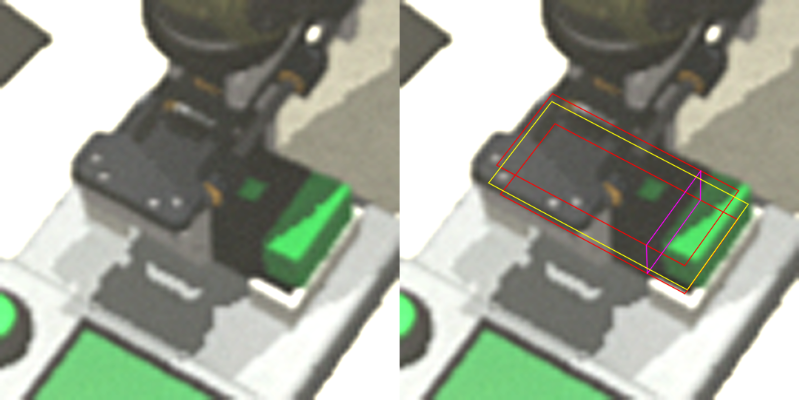

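The pack lies in the bay between the walls. The cap end is at about (300–350, 190–285), close to the +y end wall. Releasing it and lifting clear.

arm_command(
  increments=[
    {"gripper":0.62,"slide":[0,0,0.001],"yaw":0},
    {"gripper":0.7,"slide":[0,0,0.001],"yaw":0},
    {"gripper":0.78,"slide":[0,0,0.001],"yaw":0},
    {"gripper":0.78,"slide":[0,0,0.001],"yaw":0},
    {"gripper":0.78,"slide":[0,0,0.04],"yaw":0},
    {"gripper":0.5,"slide":[0,0,0.09],"yaw":0},
    {"gripper":0,"slide":[-0.06,-0.05,0.13],"yaw":0},
    {"gripper":0,"slide":[-0.1,-0.11,0.13],"yaw":0},
  ],
  grip_force=15,
)

```text
time_s: 20.88
ee_pos: [0.4236, -0.1527, 0.1798]
eef_rot: [3.139, 0.002, 1.676]
force: [0.4, -0.6, -0.4]
grip_width: 0.0467
```

```bash
cat > fin.py <<'E'
from h import *
from scipy.optimize import minimize
T=cam('top');S=cam('scene')
o=readout.get_obs();print(o['ee_pos'].round(4),o['force'].round(1),o['grip_width'])
def mask(c,box):
    h=cv2.cvtColor(c['color'],cv2.COLOR_RGB2HSV);m=cv2.inRange(h,(45,110,30),(80,255,255))
    x0,y0,x1,y1=box;k=np.zeros_like(m);k[y0:y1,x0:x1]=m[y0:y1,x0:x1]
    n,l,s,_=cv2.connectedComponentsWithStats(k);i=1+np.argmax(s[1:,4]);return l==i
mt=mask(T,(300,225,400,300));ms=mask(S,(290,180,345,250))
def V(p):
    w=p[2];x=np.array([np.cos(w),np.sin(w),0]);y=np.array([-x[1],x[0],0]);z=np.array([0,0,1.]);f=p[3]
    e=np.cos(f)*y+np.sin(f)*z;n=-np.sin(f)*y+np.cos(f)*z;c=np.array([p[0],p[1],p[4]])
    return np.array([c+a*.0275*x+b*e+d*n for a in(-1,1) for b in(.036,.06) for d in(-.015,.015)])
def m2(c,v):
    m=np.zeros((480*4,640*4),np.uint8);h=cv2.convexHull(np.float32(proj(c,v)))[:,0]
    cv2.fillConvexPoly(m,np.round((h+.5)*4).astype(int),255);return cv2.resize(m,(640,480),interpolation=cv2.INTER_AREA)/255.
def cost(p):return sum(np.abs(m2(c,V(p))-k).sum() for c,k in((T,mt),(S,ms)))
print('areas',mt.sum(),ms.sum(),[np.argwhere(k)[:,::-1].min(0).tolist()+np.argwhere(k)[:,::-1].max(0).tolist() for k in(mt,ms)])
s=np.array([.004,.004,.05,.06,.004])
for p0 in([.505,-.068,.103,0,.07],[.503,-.066,.103,.1,.075]):
    r=minimize(lambda q:cost(np.array(p0)+q*s),np.zeros(5),method='Nelder-Mead',options=dict(initial_simplex=np.vstack([np.zeros(5),np.eye(5)]),maxiter=400))
    print(cost(np.array(p0)),r.fun,(np.array(p0)+r.x*s).round(4))
E
python3 fin.py
```

```text
[ 0.422  -0.1553  0.1792] [-0.1  0.1  0.1] 0.0385080964674007
areas 317 235 [[318, 254, 332, 279], [314, 214, 333, 238]]
209.53725490196078 142.86666666666667 [ 0.5036 -0.0656  0.1118 -0.0055  0.075 ]
178.1764705882353 147.45882352941177 [ 0.505  -0.0659  0.1236 -0.0118  0.0765]
```

arm_command(
  increments=[
    {"gripper":0,"slide":[0.03,0.05,0],"yaw":0},
    {"gripper":0,"slide":[0.06,0.1,0],"yaw":0},
    {"gripper":0,"slide":[0.078,0.135,0],"yaw":0},
    {"gripper":0,"slide":[0.078,0.135,-0.04],"yaw":0},
    {"gripper":0,"slide":[0.078,0.135,-0.075],"yaw":0},
    {"gripper":0,"slide":[0.078,0.135,-0.084],"yaw":0},
    {"gripper":0,"slide":[0.078,0.135,-0.087],"yaw":0},
    {"gripper":0,"slide":[0.078,0.135,-0.087],"yaw":0},
  ],
  grip_force=15,
)

```text
time_s: 21.98
ee_pos: [0.503, -0.0161, 0.0973]
eef_rot: [3.138, -0.0, 1.674]
force: [-36.9, 7.1, 82.7]
grip_width: 0.0008
```

Contact came at z ≈ 0.097, which means the cap end is resting on the +y end wall, and the push reached 83 N. I'm backing off, and will regrasp and shift the pack about 6 mm towards −y.

arm_command(
  increments=[
    {"gripper":0,"slide":[0,0,0.03],"yaw":0},
    {"gripper":0.78,"slide":[0,0,0.08],"yaw":0},
    {"gripper":0.78,"slide":[0.003,-0.024,0.08],"yaw":0},
    {"gripper":0.78,"slide":[0.005,-0.047,0.08],"yaw":0},
    {"gripper":0.78,"slide":[0.005,-0.047,0.08],"yaw":0},
    {"gripper":0.78,"slide":[0.005,-0.047,0.08],"yaw":0},
    {"gripper":0.78,"slide":[0.005,-0.047,0.08],"yaw":0},
    {"gripper":0.78,"slide":[0.005,-0.047,0.08],"yaw":0},
  ],
  grip_force=15,
)

```text
time_s: 22.98
ee_pos: [0.5071, -0.0637, 0.171]
eef_rot: [-3.142, -0.0, 1.674]
force: [1.0, -0.1, -0.0]
grip_width: 0.0671
```

```bash
python3 fin.py; python3 - <<'E'
from h import *
T=load('top');S=load('scene')
print(proj(T,[[.505,-.071,.055]]))
# white wall pixels profile in top view beyond both pack ends: bright mask near bay
h=cv2.cvtColor(T['color'],cv2.COLOR_RGB2HSV)
for r in range(255,282,3): print(r,T['color'][r,308:412].mean(1).round(0).astype(int)[::2].tolist())
E
```

```text
[ 0.5071 -0.0638  0.1711] [0.3 0.3 0.1] 0.07280884854035923
areas 29 208 [[318, 255, 320, 267], [315, 215, 333, 238]]
500.16862745098035 405.7450980392157 [ 0.5011 -0.0646  0.136  -0.0433  0.0741]
496.42352941176466 400.6745098039215 [ 0.5048 -0.0627  0.1724 -0.0446  0.0762]
[[349.06350779 264.91929568]]
255 [114, 117, 101, 105, 104, 76, 50, 45, 60, 70, 70, 68, 66, 52, 56, 60, 63, 64, 67, 67, 66, 65, 63, 64, 62, 68, 69, 70, 68, 71, 68, 71, 72, 75, 72, 73, 75, 77, 78, 78, 81, 78, 51, 38, 63, 69, 66, 72, 66, 89, 149, 161]
258 [112, 115, 105, 103, 83, 51, 51, 48, 65, 71, 69, 70, 66, 45, 57, 58, 57, 59, 57, 60, 61, 60, 64, 64, 61, 64, 68, 65, 65, 62, 69, 66, 65, 67, 68, 66, 69, 71, 72, 71, 72, 68, 42, 46, 69, 70, 67, 68, 68, 117, 159, 164]
261 [108, 107, 101, 103, 99, 57, 59, 60, 68, 67, 69, 69, 63, 43, 49, 52, 52, 53, 51, 55, 56, 60, 59, 58, 60, 54, 59, 64, 64, 61, 63, 65, 66, 64, 66, 66, 60, 69, 68, 66, 66, 57, 30, 50, 69, 68, 66, 68, 77, 139, 161, 162]
264 [96, 102, 102, 102, 94, 59, 65, 62, 68, 68, 71, 66, 50, 37, 43, 40, 43, 51, 48, 48, 44, 52, 53, 51, 55, 55, 56, 54, 58, 57, 58, 58
[... 498 characters left out ...]
1, 87, 144, 160, 162, 160]
273 [94, 101, 100, 101, 99, 73, 60, 68, 67, 68, 69, 54, 19, 10, 16, 45, 117, 119, 121, 108, 73, 51, 42, 32, 30, 28, 29, 31, 34, 51, 72, 72, 54, 54, 46, 44, 48, 44, 44, 34, 29, 21, 50, 66, 70, 68, 69, 99, 153, 161, 166, 161]
276 [94, 99, 102, 100, 96, 75, 67, 68, 70, 66, 67, 49, 14, 10, 12, 41, 113, 149, 150, 142, 138, 137, 130, 105, 96, 87, 67, 59, 65, 77, 86, 82, 74, 61, 53, 76, 82, 92, 64, 31, 26, 29, 55, 64, 69, 69, 69, 105, 158, 165, 160, 161]
279 [103, 96, 102, 102, 98, 76, 67, 68, 71, 68, 65, 46, 37, 32, 39, 34, 39, 66, 77, 79, 71, 60, 57, 53, 42, 40, 37, 36, 31, 29, 22, 27, 24, 22, 38, 68, 83, 103, 68, 29, 29, 33, 61, 70, 69, 69, 76, 130, 158, 164, 162, 161]
```

arm_command(
  increments=[
    {"gripper":0.78,"slide":[-0.0015,-0.002,-0.05],"yaw":0},
    {"gripper":0.78,"slide":[-0.0015,-0.002,-0.09],"yaw":0},
    {"gripper":0.78,"slide":[-0.0015,-0.002,-0.112],"yaw":0},
    {"gripper":0.78,"slide":[-0.0015,-0.002,-0.112],"yaw":0},
    {"gripper":0.4,"slide":[-0.0015,-0.002,-0.112],"yaw":0},
    {"gripper":0.4,"slide":[-0.0015,-0.002,-0.112],"yaw":0},
    {"gripper":0.4,"slide":[-0.0015,-0.002,-0.112],"yaw":0},
    {"gripper":0.3,"slide":[-0.0015,-0.002,-0.112],"yaw":0},
  ],
  grip_force=25,
)

```text
time_s: 24.08
ee_pos: [0.5061, -0.0662, 0.0601]
eef_rot: [3.14, 0.0, 1.674]
force: [-1.5, 0.4, 6.8]
grip_width: 0.0548
```

arm_command(
  increments=[
    {"gripper":0.3,"slide":[0,0,0.004],"yaw":0},
    {"gripper":0.3,"slide":[0,0,0.012],"yaw":0},
    {"gripper":0.3,"slide":[0.0003,-0.003,0.016],"yaw":0},
    {"gripper":0.3,"slide":[0.0006,-0.006,0.016],"yaw":0},
    {"gripper":0.3,"slide":[0.0006,-0.006,0.016],"yaw":0},
  ],
  grip_force=25,
)

```text
time_s: 24.7
ee_pos: [0.5061, -0.0724, 0.0748]
eef_rot: [-3.141, -0.0, 1.673]
force: [-0.3, -0.2, -5.4]
grip_width: 0.0552
```

arm_command(
  increments=[
    {"gripper":0.3,"slide":[0,0,-0.006],"yaw":0},
    {"gripper":0.3,"slide":[0,0,-0.012],"yaw":0},
    {"gripper":0.3,"slide":[0,0,-0.017],"yaw":0},
    {"gripper":0.3,"slide":[0,0,-0.021],"yaw":0},
    {"gripper":0.3,"slide":[0,0,-0.021],"yaw":0},
  ],
  grip_force=18,
)

```text
time_s: 25.32
ee_pos: [0.5062, -0.0721, 0.0538]
eef_rot: [-3.141, 0.0, 1.674]
force: [0.2, -1.1, -4.6]
grip_width: 0.0554
```

```bash
python3 bay.py
```

```text
[ 0.5062 -0.0721  0.0538] [ 0.2 -1.1 -4.6] [-3.141  0.     1.674] 0.05538779235053953
seen [([307, 216, 6, 5, 19], [309.4, 217.9]), ([313, 216, 19, 24, 223], [322.1, 227.4])]
60 (297, 199, 27, 28) P0 [ 0.5081 -0.091   0.0099]
45 (300, 203, 27, 27) P0 [ 0.5097 -0.1066  0.0169]
30 (303, 206, 26, 28) P0 [ 0.5111 -0.1198  0.0278]
15 (306, 209, 24, 28) P0 [ 0.5121 -0.1298  0.0417]
0 (307, 211, 22, 29) P0 [ 0.5128 -0.1358  0.0578]
```

arm_command(
  increments=[
    {"gripper":0.3,"slide":[0,0,-0.0015],"yaw":0},
    {"gripper":0.3,"slide":[0,0,-0.003],"yaw":0},
    {"gripper":0.3,"slide":[0,0,-0.004],"yaw":0},
    {"gripper":0.3,"slide":[0,0,-0.004],"yaw":0},
  ],
  grip_force=18,
)

```text
time_s: 25.92
ee_pos: [0.5063, -0.0727, 0.0522]
eef_rot: [3.141, 0.001, 1.674]
force: [-14.1, 0.0, 27.1]
grip_width: 0.0551
```

```bash
python3 bay.py|head -2
```

```text
[ 0.5063 -0.0727  0.0522] [-14.1   0.   27.1] [3.141e+00 1.000e-03 1.674e+00] 0.05511699885161642
seen [([307, 216, 6, 5, 18], [309.2, 218.1]), ([313, 216, 19, 25, 224], [322.1, 227.4])]
```

arm_command(
  increments=[
    {"gripper":0.62,"slide":[0,0,0.002],"yaw":0},
    {"gripper":0.7,"slide":[0,0,0.002],"yaw":0},
    {"gripper":0.78,"slide":[0,0,0.002],"yaw":0},
    {"gripper":0.78,"slide":[0,0,0.002],"yaw":0},
    {"gripper":0.78,"slide":[0,0,0.04],"yaw":0},
    {"gripper":0.5,"slide":[0,0,0.09],"yaw":0},
    {"gripper":0,"slide":[-0.06,-0.06,0.12],"yaw":0},
    {"gripper":0,"slide":[-0.1,-0.12,0.12],"yaw":0},
  ],
  grip_force=15,
)

```text
time_s: 27.02
ee_pos: [0.4268, -0.1644, 0.168]
eef_rot: [3.14, 0.001, 1.676]
force: [1.0, -0.2, -0.8]
grip_width: 0.0468
```

```bash
python3 fin.py; python3 - <<'E'
from h import *
c=load('top');save(c,'t10.png',(298,172,488,300),4.2)
g=c['color'].mean(2)
for r in(252,258,264,270,276):print(r,g[r,310:336].astype(int).tolist(),'|',g[r,366:392].astype(int).tolist())
E
```

```text
[ 0.4252 -0.167   0.1676] [ 0.5 -0.2  0.4] 0.038654819530551894
areas 287 220 [[321, 254, 333, 279], [312, 216, 331, 236]]
190.16862745098035 140.47058823529412 [ 0.5058 -0.0704  0.1219 -0.091   0.0722]
258.1411764705882 152.18039215686275 [ 0.5077 -0.0693  0.1386 -0.0706  0.0796]
252 [120, 123, 122, 122, 122, 132, 151, 152, 137, 124, 115, 110, 111, 112, 110, 105, 100, 94, 90, 94, 99, 97, 87, 83, 86, 86] | [35, 41, 33, 29, 28, 26, 23, 26, 25, 33, 52, 87, 126, 137, 119, 105, 97, 97, 97, 96, 93, 99, 125, 136, 137, 133]
258 [123, 125, 124, 121, 123, 127, 138, 146, 131, 105, 90, 84, 87, 92, 91, 91, 89, 89, 91, 89, 79, 61, 44, 43, 42, 35] | [38, 31, 32, 29, 28, 29, 28, 31, 31, 30, 35, 66, 103, 129, 129, 111, 101, 99, 95, 98, 95, 86, 73, 62, 42, 41]
264 [122, 124, 124, 122, 123, 122, 133, 151, 154, 130, 102, 91, 89, 90, 90, 90, 92, 90, 89, 87, 85, 76, 58, 42, 38, 38] | [71, 70, 57, 41, 35, 37, 24, 22, 27, 28, 26, 45, 80, 116, 135, 124, 108, 97, 95, 98, 94, 92, 85, 78, 70, 59]
270 [116, 119, 123, 119, 124, 123, 127, 142, 149, 140, 110, 87, 86, 91, 88, 90, 90, 91, 92, 90, 88, 83, 64, 42, 41, 41] | [25, 29, 31, 25, 28, 28, 32, 29, 24, 30, 30, 30, 42, 55, 70, 69, 59, 55, 53, 54, 47, 52, 52, 65, 79, 82]
276 [118, 123, 121, 119, 122, 120, 123, 131, 153, 156, 136, 104, 89, 88, 92, 89, 90, 93, 88, 90, 90, 86, 76, 61, 44, 40] | [45, 44, 53, 69, 80, 85, 88, 93, 95, 98, 109, 111, 103, 89, 75, 70, 66, 56, 51, 48, 48, 49, 49, 51, 55, 62]
```

The picture limit is reached, so from here I go by numbers. The fit centres the pack at (0.506, −0.070). Both end walls now show in the top-view profile (columns 317 and 380), and the cap starts inside them. I'll check flatness by gently touching both ends; the top should be at z = 0.085.

arm_command(
  increments=[
    {"gripper":0,"slide":[0.04,0.025,0],"yaw":0},
    {"gripper":0,"slide":[0.085,0.052,0],"yaw":0},
    {"gripper":0,"slide":[0.085,0.052,-0.04],"yaw":0},
    {"gripper":0,"slide":[0.085,0.052,-0.07],"yaw":0},
    {"gripper":0,"slide":[0.085,0.052,-0.077],"yaw":0},
    {"gripper":0,"slide":[0.085,0.052,-0.079],"yaw":0},
    {"gripper":0,"slide":[0.085,0.052,-0.079],"yaw":0},
  ],
  grip_force=15,
)

```text
time_s: 28.0
ee_pos: [0.5129, -0.1119, 0.0888]
eef_rot: [3.14, 0.001, 1.674]
force: [-0.5, 1.0, 0.1]
grip_width: 0.0004
```

arm_command(
  increments=[
    {"gripper":0,"slide":[0,0,-0.001],"yaw":0},
    {"gripper":0,"slide":[0,0,-0.002],"yaw":0},
    {"gripper":0,"slide":[0,0,-0.003],"yaw":0},
    {"gripper":0,"slide":[0,0,-0.004],"yaw":0},
    {"gripper":0,"slide":[0,0,-0.004],"yaw":0},
  ],
  grip_force=15,
)

```text
time_s: 28.62
ee_pos: [0.5126, -0.1118, 0.0852]
eef_rot: [3.141, 0.0, 1.674]
force: [-8.4, 2.2, 17.5]
grip_width: 0.0004
```

arm_command(
  increments=[
    {"gripper":0,"slide":[0,0,0.022],"yaw":0},
    {"gripper":0,"slide":[-0.005,0.043,0.022],"yaw":0},
    {"gripper":0,"slide":[-0.01,0.086,0.022],"yaw":0},
    {"gripper":0,"slide":[-0.01,0.086,0.012],"yaw":0},
    {"gripper":0,"slide":[-0.01,0.086,0.007],"yaw":0},
    {"gripper":0,"slide":[-0.01,0.086,0.004],"yaw":0},
    {"gripper":0,"slide":[-0.01,0.086,0.002],"yaw":0},
    {"gripper":0,"slide":[-0.01,0.086,0.002],"yaw":0},
  ],
  grip_force=15,
)

```text
time_s: 29.62
ee_pos: [0.5024, -0.0261, 0.0856]
eef_rot: [-3.141, -0.0, 1.673]
force: [0.5, 0.5, 0.5]
grip_width: 0.0004
```

arm_command(
  increments=[
    {"gripper":0,"slide":[0,0,-0.001],"yaw":0},
    {"gripper":0,"slide":[0,0,-0.002],"yaw":0},
    {"gripper":0,"slide":[0,0,-0.002],"yaw":0},
  ],
  grip_force=15,
)

```text
time_s: 30.0
ee_pos: [0.5026, -0.026, 0.0852]
eef_rot: [3.141, 0.001, 1.674]
force: [-7.3, -1.1, 17.9]
grip_width: 0.0007
```

```bash
python3 - <<'E'
from h import *
T=load('top');S=load('scene')
out=[]
for c,(x0,y0,x1,y1) in((T,(355,180,385,212)),(S,(235,230,265,262))):
    h=cv2.cvtColor(c['color'],cv2.COLOR_RGB2HSV);m=cv2.inRange(h,(45,120,60),(80,255,255))[y0:y1,x0:x1]
    p=np.argwhere(m>0).mean(0)[::-1]+[x0,y0];print(p,(m>0).sum(),np.argwhere(m>0).min(0)[::-1]+[x0,y0],np.argwhere(m>0).max(0)[::-1]+[x0,y0]);out.append(p)
print(tri(T,out[0],S,out[1]));print(atz(T,*out[0],.09),atz(S,*out[1],.09))
E
```

```text
[369.33552632 195.57236842] 152 [363 189] [376 202]
[252.09 245.55] 100 [246 241] [258 250]
(array([ 0.64887115, -0.10887226,  0.09582733]), np.float64(0.0019831583954718277))
[ 0.65058059 -0.11034992  0.09      ] [ 0.6463702  -0.11059149  0.09      ]
```

arm_command(
  increments=[
    {"gripper":0,"slide":[0,0,0.03],"yaw":0},
    {"gripper":0,"slide":[0.03,-0.02,0.045],"yaw":0},
    {"gripper":0,"slide":[0.08,-0.045,0.045],"yaw":0},
    {"gripper":0,"slide":[0.12,-0.07,0.045],"yaw":0},
    {"gripper":0,"slide":[0.148,-0.086,0.045],"yaw":0},
    {"gripper":0,"slide":[0.148,-0.086,0.045],"yaw":0},
  ],
  grip_force=15,
)

```text
time_s: 30.75
ee_pos: [0.651, -0.1127, 0.1278]
eef_rot: [-3.141, -0.0, 1.673]
force: [-0.8, -0.1, 0.1]
grip_width: 0.0006
```

arm_command(
  increments=[
    {"gripper":0,"slide":[-0.001,0.003,-0.015],"yaw":0},
    {"gripper":0,"slide":[-0.001,0.003,-0.026],"yaw":0},
    {"gripper":0,"slide":[-0.001,0.003,-0.03],"yaw":0},
    {"gripper":0,"slide":[-0.001,0.003,-0.033],"yaw":0},
    {"gripper":0,"slide":[-0.001,0.003,-0.033],"yaw":0},
  ],
  grip_force=15,
)

```text
time_s: 31.38
ee_pos: [0.6494, -0.1085, 0.0964]
eef_rot: [3.141, -0.0, 1.674]
force: [-2.4, 2.7, 4.4]
grip_width: 0.0006
```

arm_command(
  increments=[
    {"gripper":0,"slide":[0,0,-0.0015],"yaw":0},
    {"gripper":0,"slide":[0,0,-0.003],"yaw":0},
    {"gripper":0,"slide":[0,0,-0.004],"yaw":0},
    {"gripper":0,"slide":[0,0,-0.004],"yaw":0},
  ],
  grip_force=15,
)

```text
time_s: 31.88
ee_pos: [0.6497, -0.1086, 0.0958]
eef_rot: [3.139, 0.001, 1.674]
force: [-16.4, 5.4, 31.2]
grip_width: 0.0007
```

arm_command(
  increments=[
    {"gripper":0,"slide":[0,0,0.004],"yaw":0},
    {"gripper":0,"slide":[0,0,0.0065],"yaw":0},
    {"gripper":0,"slide":[0,0,0.0065],"yaw":0},
  ],
  grip_force=15,
)

```text
time_s: 32.25
ee_pos: [0.6496, -0.1087, 0.0986]
eef_rot: [3.141, 0.0, 1.674]
force: [-0.2, 2.2, 2.7]
grip_width: 0.0001
```

The spring force was 4.4 N at 0.0964 and 2.7 N at 0.0986. That puts the button's top at about 0.102, with a hard stop at 0.0958, so it was pressed the full 6 mm. Releasing and retreating.

arm_command(
  increments=[
    {"gripper":0,"slide":[0,0,0.02],"yaw":0},
    {"gripper":0,"slide":[0,0,0.06],"yaw":0},
    {"gripper":0,"slide":[-0.03,0,0.11],"yaw":0},
    {"gripper":0,"slide":[-0.08,-0.03,0.14],"yaw":0},
    {"gripper":0,"slide":[-0.13,-0.06,0.14],"yaw":0},
    {"gripper":0,"slide":[-0.18,-0.09,0.14],"yaw":0},
    {"gripper":0,"slide":[-0.22,-0.12,0.14],"yaw":0},
    {"gripper":0,"slide":[-0.22,-0.12,0.14],"yaw":0},
  ],
)

```text
time_s: 33.25
ee_pos: [0.4277, -0.2304, 0.2397]
eef_rot: [3.14, 0.002, 1.67]
force: [0.9, 0.6, 0.3]
grip_width: 0.0001
```

```bash
python3 fin.py; python3 - <<'E'
from h import *
a=cv2.imread('pics/scene0.png');S=load('scene');b=cv2.resize(S['color'][:,:,::-1],(800,600))
for n,(x0,y0,x1,y1) in dict(bowl=(175,250,245,320),bottle=(285,370,335,435),tape=(448,260,508,315)).items():
    print(n,np.abs(a[y0:y1,x0:x1].astype(int)-b[y0:y1,x0:x1]).mean().round(1))
    p=np.float32(cv2.cvtColor(a[y0:y1,x0:x1],6));q=np.float32(cv2.cvtColor(np.ascontiguousarray(b[y0:y1,x0:x1]),6));print(cv2.phaseCorrelate(p,q))
h=cv2.cvtColor(S['color'],cv2.COLOR_RGB2HSV);m=cv2.inRange(h,(5,150,100),(18,255,255));k,_,s,ce=cv2.connectedComponentsWithStats(m)
print([(s[i].tolist(),ce[i].round(1)) for i in range(1,k) if s[i,4]>60])
E
```

```text
[ 0.4296 -0.229   0.2391] [-0.4  0.  -0.1] 0.0005624495671002506
areas 290 218 [[321, 254, 333, 279], [312, 216, 331, 236]]
188.17254901960783 139.92941176470586 [ 0.5041 -0.0704  0.1068 -0.0541  0.0731]
255.8941176470588 151.6156862745098 [ 0.5056 -0.0692  0.1341 -0.0714  0.0796]
bowl 8.1
((0.0017947098239190495, 0.025636597191400767), 1.040028437236209)
bottle 8.2
((-0.07678351904730008, -0.0342411966783942), 1.0448285428682964)
tape 8.6
((0.025668347789736146, 0.02318794871713692), 1.055719990465376)
[([611, 209, 25, 29, 180], array([623. , 220.7])), ([336, 287, 21, 28, 353], array([346.3, 300.7])), ([370, 345, 12, 23, 149], array([375.5, 356.3])), ([379, 349, 11, 22, 111], array([384.2, 359.1]))]
```

Bystanders have not moved, both orange packs are in their pockets, the pack is unmoved in the bay, and the robot is clear. Handing in.

```bash
python3 -c "
from station import job
print(job.hand_in())"
```

```text
the job is handed in; nothing more can be done
None
```

The job is done and handed in at about 33 s. I turned the carousel by its knob, lifted the green pack out and leaned it on the rest. I let go there, took it again across its width, laid it in the bay, then pressed the power button and released it.

**What went wrong on the way**
- **First bay placing:** the pack ended with its cap on the +y end wall. I found this when a touch test met resistance at z = 0.097. I regrasped it, moved it about 6 mm and laid it down again.
- **Peak force:** that touch test pushed with about 83 N through the closed fingertips. This is below the 120 N wrist limit, and the gripper body was not touching anything.

**Last checks**
- **Pack in bay:** the tops of both ends met the fingers at z ≈ 0.085, which is flat and fully home. The camera fit puts its centre about 1 mm from the bay centre. It also suggested 3–5° of tilt and 3 mm extra height; I trusted the touch test over that.
- **Button:** it stopped hard at z ≈ 0.096. Spring forces of 4.4 N at 0.0964 and 2.7 N at 0.0986 fit the full 6 mm travel. I did not check by camera that it sprang back up.
- **Other objects:** the bowl, bottle and tape roll had moved less than 0.1 pixel between the first and last pictures. The orange caps still show at the carousel.
- **Carousel angle:** the green pack was within about 2° of the middle of the opening when I lifted it out.
- **Pictures:** I ran out of viewable pictures, so everything after the second bay placing was checked by numbers only.

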